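# Put the stacked caps back on their spray cans

## Task

The caps of the four open spray cans have been left in a stack on the slatted shelf. Take the stack apart and put each cap back on the can of its own diameter, so that its rim sits level on the can's ledge all round; leave the cans, the one that is already capped and the soap dispenser standing where they are.

Things in the scene. Friction and masses are not known exactly. Their poses are not given: they have to be found in the camera images.
- can_66: uncapped spray can, 66 mm in diameter, bare aluminium with grey sleeve, loose, upright on the shelf. Origin: centre of its underside, z up. Its body ends 150 mm above the origin in a flat ledge, 7.5 mm wide all round, on which the cap's rim sits; inside it a 51 mm neck rises 4 mm, then narrows to the valve and white nozzle, whose top is 30 mm above the ledge.
- can_57: uncapped spray can, 57 mm in diameter, bare aluminium with grey sleeve, loose, upright on the shelf. Origin: centre of its underside, z up. Its body ends 162 mm above the origin in a flat ledge, 7.5 mm wide all round, on which the cap's rim sits; inside it a 42 mm neck rises 4 mm, then narrows to the valve and white nozzle, whose top is 28 mm above the ledge.
- can_48: uncapped spray can, 48 mm in diameter, bare aluminium with grey sleeve, loose, upright on the shelf. Origin: centre of its underside, z up. Its body ends 132 mm above the origin in a flat ledge, 7.5 mm wide all round, on which the cap's rim sits; inside it a 33 mm neck rises 4 mm, then narrows to the valve and white nozzle, whose top is 26 mm above the ledge.
- can_40: uncapped spray can, 40 mm in diameter, bare aluminium with grey sleeve, loose, upright on the shelf. Origin: centre of its underside, z up. Its body ends 118 mm above the origin in a flat ledge, 7.5 mm wide all round, on which the cap's rim sits; inside it a 25 mm neck rises 4 mm, then narrows to the valve and white nozzle, whose top is 24 mm above the ledge.
- cap_66: white plastic cap, 66 mm in diameter, 46 mm high: a light cup standing mouth down, flat closed top, walls 2.5 mm, mouth 61 mm wide; the bottom one of the stack, on the shelf at the start. Belongs on can_66 and goes over its neck with 5 mm to spare all round. Origin: centre of its rim (underside), z up; when seated it lies at the height of the can's ledge.
- cap_57: white plastic cap, 57 mm in diameter, 42 mm high: a light cup standing mouth down, flat closed top, walls 2.5 mm, mouth 52 mm wide; the second from below at the start. Belongs on can_57 and goes over its neck with 5 mm to spare all round. Origin: centre of its rim (underside), z up; when seated it lies at the height of the can's ledge.
- cap_48: white plastic cap, 48 mm in diameter, 38 mm high: a light cup standing mouth down, flat closed top, walls 2.5 mm, mouth 43 mm wide; the third from below at the start. Belongs on can_48 and goes over its neck with 5 mm to spare all round. Origin: centre of its rim (underside), z up; when seated it lies at the height of the can's ledge.
- cap_40: white plastic cap, 40 mm in diameter, 36 mm high: a light cup standing mouth down, flat closed top, walls 2.5 mm, mouth 35 mm wide; the top one at the start. Belongs on can_40 and goes over its neck with 5 mm to spare all round. Origin: centre of its rim (underside), z up; when seated it lies at the height of the can's ledge.
- capped_can: spray can, 53 mm in diameter, 194 mm tall, with its white cap already on; loose, upright on the shelf, to be left alone. Origin: centre of its underside. All listed things stand on the slatted wooden shelf, whose top is 34 mm above the work surface; stack, cans and dispenser are at least 120 mm apart, centre to centre.
- soap: green plastic push dispenser of hand soap, 66 mm in diameter, 158 mm tall, white pump head with a spout reaching 48 mm from its axis along its own -x; loose, upright on the shelf, to be left alone. Origin: centre of its underside.
Things that resemble listed ones, but are neither listed nor needed, are in the scene too. Leave any red look-alike of the cap_57 alone.

How it is judged:
By the outcome, as a careful person would: the job done as asked, in the order asked, and still so for the second after the job is handed in, with the robot touching nothing.
It also fails if it takes over 99 s, if anything falls off the work surface, if the arm or the gripper's body presses on something with over 40 N, if the wrist force passes 120 N, or if a joint passes its speed limit or range.

## Robot

A 6-joint arm with a two-finger parallel gripper is mounted at the origin on the work surface. World frame = base frame: x ahead of the robot, y to its left, z up, the work surface at z = 0. Lengths are in mm, angles in rad, forces in N, time in s.
With the tool pointing down it reaches from about 350 to 775 mm from the base axis. Payload 7.3 kg.
Tool frame: the origin (TCP) lies on the centre line of the jaws, within the pads' length; the fingertips stand 22 mm ahead of it and the grasp point (between the pads) lies 3 mm ahead of it; z points along the fingers, y is the direction in which the jaws open and shut (so a half turn about z gives the same grasp; the last joint's range is limited). The gripper opens to 92 mm and grips with 3 to 60 N. Pads are 19 mm wide; open, the fingers measure 130 mm over their backs; the gripper's body (75 mm by 190 mm) begins 47 mm behind the grasp point.
Start: joints at [0.982, 0.342, 1.524, -0, 1.275, -0.146], TCP at [224.935, 474.391, 248.741] pointing down, gripper open.
Joint ranges: [-2.53, 2.53], [-0.77, 2.02], [0.04, 2.7], [-1, 4.14], [0.28, 2.66], [-3.11, 3.11]. Speed limits (rad/s): [2.57, 2.57, 3.14, 3.14, 3.14, 3.14].

## Interface

Orientations are given as [roll, pitch, yaw] about the fixed x, y, z axes, in that order (R = Rz(yaw) Ry(pitch) Rx(roll)).
In Python, from plant import bot gives the robot as it stands.
- The arm moves only by the tool play_rows, never from a script. Its argument "moves" is one flat list of numbers, 5 for each row, row after row: the closure in counts, from 0 (fully open) to 255 (shut), then the shift along the tool's x, y, z in mm, then the turn about the tool's z in degrees. A call has 1 to 8 rows; each row is the pose to reach, as a shift and turn from the pose commanded when the call began, along the tool's axes at that moment; what a row does not reach only later rows make up. A row lasts 1/12 s, in which the tool goes at most 41.7 mm and 7.16 degrees, less where a joint would pass 70% of its speed; a pose out of reach is approached as far as the arm can. A call with a gripper value outside its range is refused whole. The fingers move at their own pace and stop on an object; the grip force is fixed at half the most. Time passes only in rows, so rows that repeat a pose let the fingers close. It gives the time, the measured TCP pose, the force and the opening at its end, in the units of the state.
- bot.get_obs(): the state, without advancing time (a new reading comes with each control period).
- bot.capture(name): name is "side" or "top"; returns a dict with "color" (420x560x3 uint8, red, green, blue), "fx", "fy", "cx", "cy" (pixels), "world_to_cam" (4x4, takes a point from world to camera coordinates). Camera axes: x right, y down, z forward; pixel columns grow to the right and rows downward; lengths in mm; the calibration is good to about 2 mm. A picture is of the moment at which its call begins. There is no depth.
- bot.close_job(): hands the job in, once; it reports no verdict.
The state is a dict: "time": time; "joint_positions": joint angles; "dq": joint speeds; "tau": joint torques, N m; "tool_pos": TCP position; "tcp_rot": TCP orientation; "contact_force": force on the tool from outside, world axes, zero at the start; "moment": the same for the moment, N m; "grip_width": finger opening in mm.
Only numpy, scipy, OpenCV 4.12 (cv2) and the standard library are available. Lean on these libraries where they do the work, as an engineer would, in place of code of your own. Each camera call takes 0.05 s, during which the arm holds its last target.

## Working session

There is one attempt and no reset: what is moved stays moved. The work goes in short steps, Python scripts to look and compute and a tool call to move; the robot and the scene stay as the last step left them, time stands still between calls to the robot, and variables do not carry over. Pictures are saved under pics/ and viewed, and the job is handed in when it is done.

Besides the shell and the picture viewer there is one more tool, called after "Call:" by a JSON object that holds its "fn" and its "kwargs". play_rows: Moves the arm, as the interface text tells. Its arguments: {"type":"object","properties":{"moves":{"type":"array","items":{"type":"number"}}},"required":["moves"]}

```bash
ls; mkdir -p pics; cat > h.py <<'E'
import numpy as np, cv2
from plant import bot
def cap(name,fn):
    c=bot.capture(name); cv2.imwrite('pics/'+fn+'.png',c['color'][:,:,::-1]); np.save('pics/'+fn+'.npy',c,allow_pickle=True); return c
E
python3 - <<'E'
from h import *
for n in('side','top'):
    c=cap(n,n+'0'); print(n,c['fx'],c['fy'],c['cx'],c['cy']); print(np.round(c['world_to_cam'],4).tolist())
print(bot.get_obs())
E
```

```text
pics
side 479.01106125865977 479.01106125865977 280.5617020874677 201.78166436503545
[[0.9839, -0.1778, -0.0162, -442.7761], [-0.1479, -0.7608, -0.6319, 177.6704], [0.1, 0.6241, -0.7749, 1077.9226], [0.0, 0.0, 0.0, 1.0]]
top 397.6406296737994 397.6406296737994 287.4605244105885 211.7391033659957
[[-0.0501, -0.9987, 0.0077, 45.1973], [-0.9666, 0.0465, -0.2522, 502.8372], [0.2515, -0.02, -0.9676, 995.811], [0.0, 0.0, 0.0, 1.0]]
{'time': 0.1, 'joint_positions': array([ 9.81996368e-01,  3.42651265e-01,  1.52491805e+00, -1.90963865e-05,
        1.27540912e+00, -1.46002897e-01]), 'dq': array([-0.00015256, -0.00266776, -0.00237355,  0.00079487, -0.00073282,
        0.00013152]), 'tau': array([ 2.02178271e-03, -4.32002807e+01, -2.44696605e+01,  7.20530888e-02,
        5.26556536e-02, -6.08807886e-05]), 'tool_pos': array([224.743896  , 474.0919643 , 248.11657038]), 'tcp_rot': array([-3.14021896e+00, -1.83543143e-04,  2.69880104e+00]), 'contact_force': array([ 0.5059297 ,  0.04314611, -1.1556407 ]), 'moment': array([-0.02785861,  0.05303658,  0.01927907]), 'grip_width': 91.87561264314589}
```

View pics/side0.png

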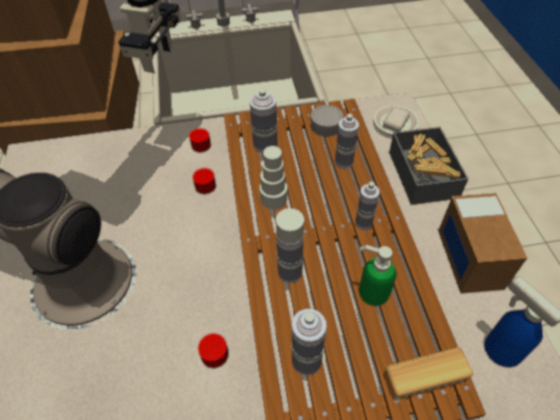

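View pics/top0.png

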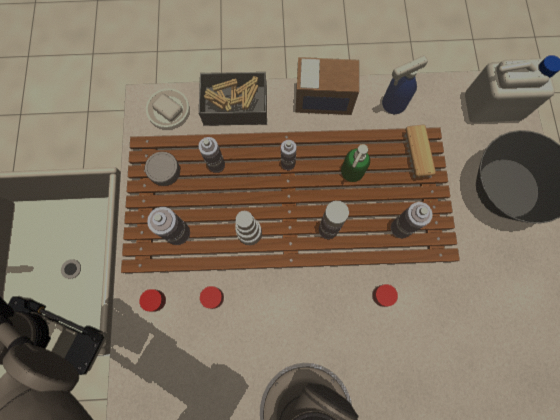

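Candidates: the white cap stack is at side (273,178) / top (247,226). The capped can's white cap is at side (290,222) / top (336,212). The red look-alikes are at side (200,139), (204,180), (213,350). There are four silver open cans at side (263,100), (347,125), (369,190), (309,320), with tops in the top view at (162,218), (209,145), (288,147), (420,212). By the description I choose the tapered stack of four. Next I'll check it in a crop.

```bash
python3 - <<'E'
import cv2,numpy as np
s=cv2.imread('pics/side0.png');t=cv2.imread('pics/top0.png')
def crop(im,x,y,w,h,k): return cv2.resize(im[y:y+h,x:x+w],None,fx=k,fy=k,interpolation=cv2.INTER_CUBIC)
a=crop(s,240,85,140,150,4); cv2.imwrite('pics/c1.png',a)
b=crop(t,140,125,130,125,4); cv2.imwrite('pics/c2.png',b)
b=crop(t,270,130,180,115,4); cv2.imwrite('pics/c3.png',b)
b=crop(s,260,200,80,180,3); cv2.imwrite('pics/c4.png',b)
E
```

```text
(no output)
```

View pics/c1.png

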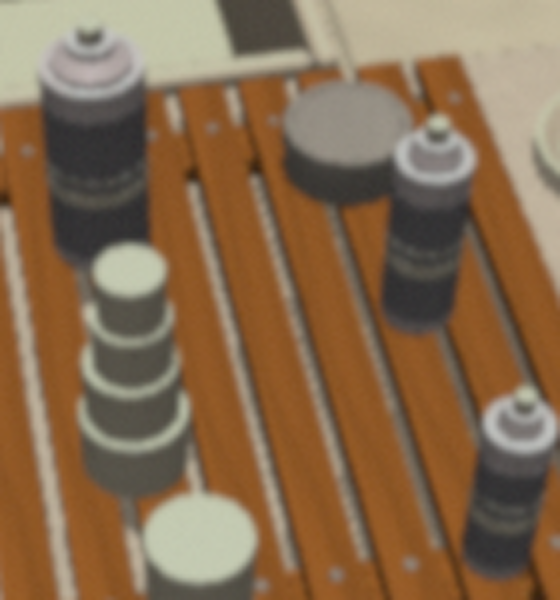

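View pics/c2.png

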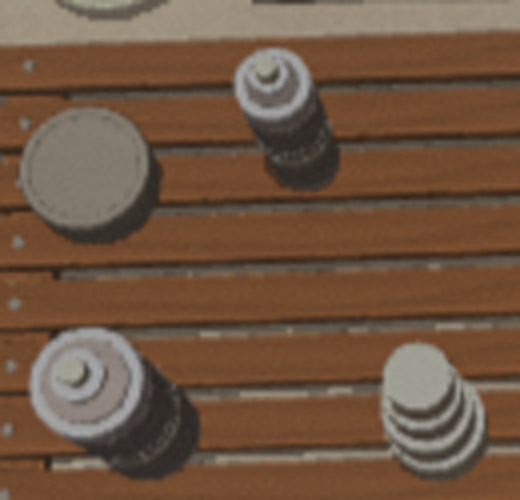

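View pics/c3.png

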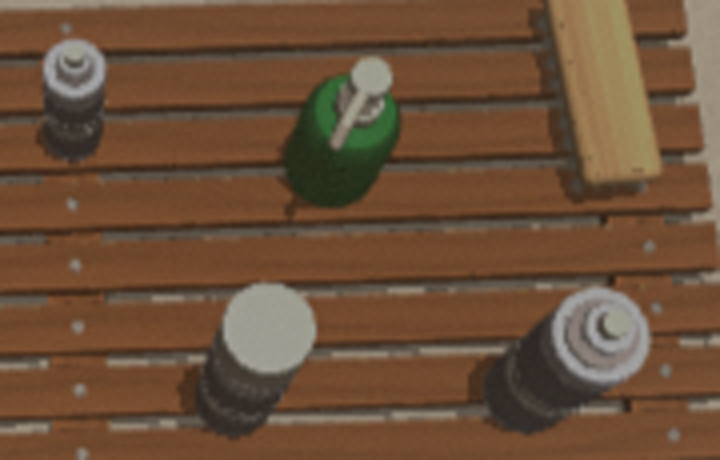

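View pics/c4.png

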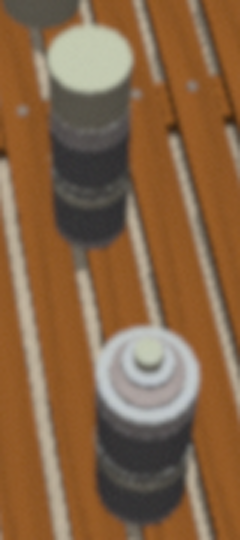

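```bash
cat >> h.py <<'E'
def ray(c,uv,z):
    W=c['world_to_cam'];R=W[:3,:3];t=W[:3,3];o=-R.T@t
    uv=np.atleast_2d(uv).astype(float)
    d=np.stack([(uv[:,0]-c['cx'])/c['fx'],(uv[:,1]-c['cy'])/c['fy'],np.ones(len(uv))],1)@R
    s=(z-o[2])/d[:,2]; return (o+d*s[:,None])[:,:2]
def proj(c,P):
    P=np.atleast_2d(P);q=P@c['world_to_cam'][:3,:3].T+c['world_to_cam'][:3,3]
    return np.stack([q[:,0]/q[:,2]*c['fx']+c['cx'],q[:,1]/q[:,2]*c['fy']+c['cy']],1)
def load(fn): return np.load('pics/'+fn+'.npy',allow_pickle=True).item()
from scipy.optimize import least_squares
def edgecircle(c,uv0,z,rr,rlo=0.6,rhi=1.4,sel=None):
    """sample radial brightness profiles in the plane z about a centre; strongest bright->dark edge; fit circle"""
    g=cv2.GaussianBlur(cv2.cvtColor(c['color'],cv2.COLOR_RGB2LAB)[:,:,0],(0,0),0.7).astype(np.float32)
    ctr=ray(c,uv0,z)[0]
    for it in range(6):
        a=np.linspace(0,2*np.pi,120,endpoint=False); r=np.linspace(rr*rlo,rr*rhi,60)
        P=np.zeros((120,60,3));P[...,0]=ctr[0]+np.cos(a)[:,None]*r;P[...,1]=ctr[1]+np.sin(a)[:,None]*r;P[...,2]=z
        uv=proj(c,P.reshape(-1,3)).reshape(120,60,2).astype(np.float32)
        I=cv2.remap(g,uv[...,0],uv[...,1],cv2.INTER_CUBIC)
        D=I[:,:-4]-I[:,4:]; k=D.argmax(1); e=r[k+2]; ok=D.max(1)>12
        pts=P[np.arange(120),k+2][:,:2][ok]
        f=lambda p:np.hypot(*(pts-p[:2]).T)-p[2]
        s=least_squares(f,[*ctr,rr],loss='soft_l1',f_scale=0.7); ctr=s.x[:2]
    return s.x, ok.sum(), np.median(abs(f(s.x)))
E
python3 - <<'E'
from h import *
T=load('top0');S=load('side0')
L={66:184,57:196,48:166,40:152}
tops={'A':(162,219.5),'B':(208.5,145.5),'C':(288.5,148),'D':(420,213)}
sides={'A':(263,102),'B':(348.5,123.5),'C':(369.5,191),'D':(309.5,322)}
for k in tops:
  for d in L:
    a=edgecircle(T,tops[k],L[d],d/2);b=edgecircle(S,sides[k],L[d],d/2)
    print(k,d,'top',np.round(a[0],1),a[1],round(a[2],2),'side',np.round(b[0],1),b[1],round(b[2],2))
for nm,d,z,ut,us in (('cap40',40,196,(244.5,219),(272.5,152.5)),('capped',53,228,(337,212),(290.5,219)),):
    a=edgecircle(T,ut,z,d/2);b=edgecircle(S,us,z,d/2)
    print(nm,np.round(a[0],1),a[1],round(a[2],2),np.round(b[0],1),b[1],round(b[2],2))
E
```

```text
A 66 top [467.5 318.9  32.9] 120 0.25 side [464.1 310.4  26.9] 54 1.27
A 57 top [464.4 315.2  32.5] 120 0.37 side [462.7 297.   27.4] 49 1.22
A 48 top [472.3 324.1  32.8] 120 0.12 side [467.9 339.9  32.5] 28 0.26
A 40 top [476.9 326.5  20. ] 0 nan side [470.4 351.7  20. ] 0 nan
B 66 top [651.  210.7  23.4] 120 0.42 side [649.5 195.7  24.6] 99 0.95
B 57 top [645.6 208.4  23.1] 120 0.22 side [644.7 182.5  24. ] 91 0.91
B 48 top [659.3 214.   23.9] 120 0.36 side [656.2 213.9  24.6] 82 0.82
B 40 top [665.7 216.6  24.2] 120 0.49 side [661.7 228.8  24.8] 59 0.62
C 66 top [637.2  12.8  20.8] 116 0.07 side [638.2 -12.2  20.9] 120 0.21
C 57 top [633.2  13.3  18.9] 120 0.48 side [633.8 -21.9  19.6] 120 0.68
C 48 top [646.4  12.3  19.5] 120 0.45 side [645.    1.9  20.3] 116 0.65
C 40 top [652.5  11.9  19.9] 119 0.51 side [650.1  12.8  20.6] 108 0.63
D 66 top [ 454.8 -288.8   28.8] 120 0.36 side [ 450.9 -277.7   29.2] 120 0.41
D 57 top [ 451.8 -284.5   28.3] 120 0.35 side [ 449.3 -283.1   28.8] 118 0.29
D 48 top [ 459.  -295.4   29.3] 120 0.34 side [ 453.2 -269.7   29.9] 115 0.41
D 40 top [ 462.9 -300.9   27.5] 16 0.0 side [ 456.  -262.1   27.6] 34 0.07
cap40 [458.8 125.1  19.9] 112 0.61 [456.6 125.4  20.4] 120 0.72
capped [457.1 -86.7  26.1] 120 0.41 [454.8 -86.1  26.6] 117 0.54
  return _methods._mean(a, axis=axis, dtype=dtype,
  ret = ret.dtype.type(ret / rcount)
```

The crop confirms it: four white cups tapering upward at side (273,178), with no cap look-alike among them. The cans by fitted radius are A=66, B=48, C=40 and D=57. I'll move above the stack now.

Call:
{"fn": "play_rows", "kwargs": {"moves": [0,-35,-20,0,7,0,-70,-41,0,14,0,-105,-61,0,21,0,-140,-82,0,28,0,-175,-103,0,35,0,-210,-124,0,42,0,-245,-145,0,49,0,-270,-160,0,54.6]}}

```text
time: 0.77
tool_pos: [401.5, 211.4, 248.6]
tcp_rot: [-3.142, 0.001, 1.738]
contact_force: [1.2, 0.8, 0.0]
grip_width: 91.6
```

```bash
cat >> h.py <<'E'
from scipy.spatial.transform import Rotation as Ro
def togo(x,y,z,yawdeg=90):
    o=bot.get_obs(); R=Ro.from_euler('xyz',o['tcp_rot']).as_matrix()
    d=R.T@(np.array([x,y,z])-o['tool_pos']); yaw=np.degrees(o['tcp_rot'][2])
    print('t',round(o['time'],2),'pos',np.round(o['tool_pos'],1),'rot',np.round(np.degrees(o['tcp_rot']),1),'F',np.round(o['contact_force'],1),'w',round(o['grip_width'],1)); print('shift',np.round(d,1),'turn',round(yaw-yawdeg,1))
E
python3 -c "
from h import *
togo(457.5,125.3,250)"
```

```text
t 0.77 pos [401.5 211.4 248.6] rot [-180.     0.    99.6] F [1.2 0.8 0. ] w 91.6
shift [-94.3  40.9  -1.4] turn 9.6
```

Call:
{"fn": "play_rows", "kwargs": {"moves": [0,-32,13,0,4,0,-65,27,0,7,0,-90,38,0,10,0,-97,40.5,0,10,0,-97,40.5,0,10,0,-97,40.5,0,10]}}

```text
time: 1.27
tool_pos: [456.6, 125.9, 248.4]
tcp_rot: [-3.14, -0.0, 1.571]
contact_force: [0.1, 0.1, -0.4]
grip_width: 91.9
```

```bash
python3 -c "
from h import *
togo(457.5,125.3,188)
cap('side','s1');cap('top','t1')"
```

```text
t 1.27 pos [456.6 125.9 248.4] rot [-179.9   -0.    90. ] F [ 0.1  0.1 -0.4] w 91.9
shift [-0.6  0.9 60.4] turn 0.0
```

View pics/s1.png

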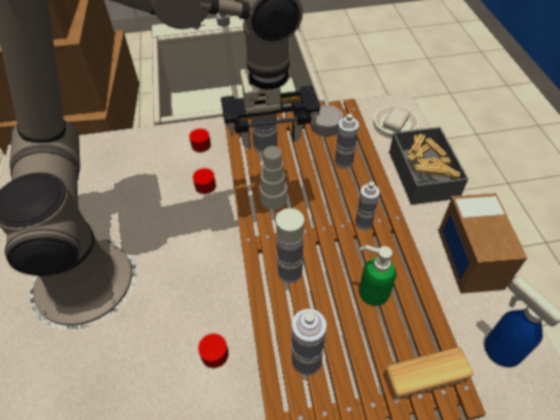

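View pics/t1.png

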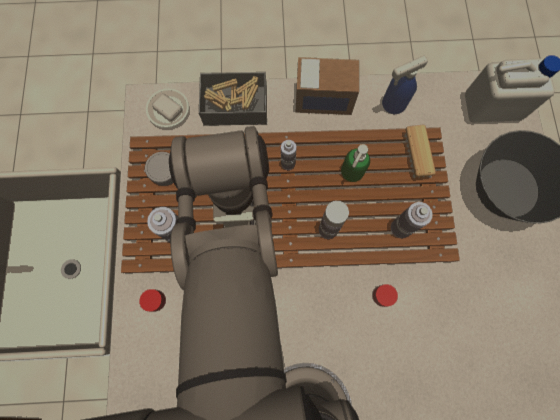

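```bash
python3 - <<'E'
from h import *
S=load('s1')
im=cv2.resize(S['color'][80:220,200:340,::-1],None,fx=4,fy=4,interpolation=cv2.INTER_CUBIC)
for P in ([457-46,126,226],[457+46,126,226],[457-65,126,226],[457+65,126,226],[457.5,125.3,196]):
    u=proj(S,P)[0]; print(u); cv2.circle(im,tuple(int(v) for v in ((u-[200,80])*4)),3,(0,0,255),-1)
cv2.imwrite('pics/c5.png',im)
a=edgecircle(S,(272.5,152.5),196,20); print(a)
E
```

```text
[250.36827714 144.72830812]
[292.66459048 138.9188371 ]
[241.53815324 145.94114075]
[301.30587818 137.73194145]
[272.30925425 151.97306234]
(array([1075.03184691, -526.98257417,   20.        ]), np.int64(0), np.float64(nan))
  return _methods._mean(a, axis=axis, dtype=dtype,
  ret = ret.dtype.type(ret / rcount)
```

View pics/c5.png

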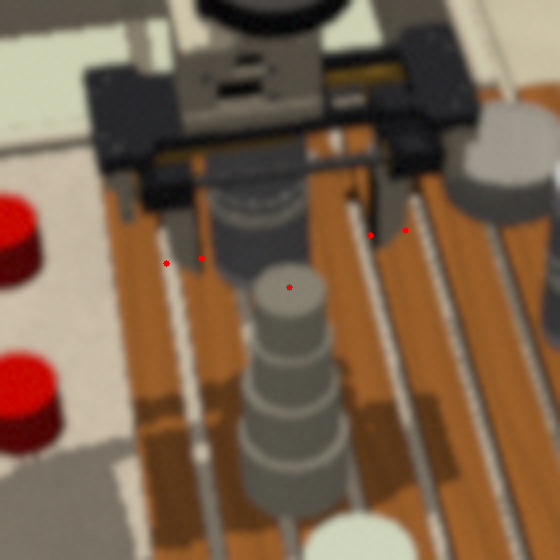

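The gripper straddles the stack, with the stack top at crop (290,287) midway between the fingertips at (190,265) and (385,245). Descending.

Call:
{"fn": "play_rows", "kwargs": {"moves": [0,-0.5,1,20,0,0,-0.5,1,45,0,0,-0.5,1,60,0,0,-0.5,1,60,0,255,-0.5,1,60,0,255,-0.5,1,60,0,255,-0.5,1,60,0,255,-0.5,1,60,0]}}

```text
time: 2.03
tool_pos: [458.6, 125.5, 189.8]
tcp_rot: [3.139, -0.0, 1.572]
contact_force: [-0.3, 0.1, 0.0]
grip_width: 69.9
```

Call:
{"fn": "play_rows", "kwargs": {"moves": [255,0,0,0,0,255,0,0,0,0,255,0,0,0,0,255,0,0,0,0,255,0,0,0,0]}}

```text
time: 2.45
tool_pos: [458.2, 125.1, 188.8]
tcp_rot: [3.141, -0.0, 1.571]
contact_force: [-0.3, 0.8, 0.8]
grip_width: 39.7
```

```bash
python3 -c "
from h import *
togo(651.3,12.4,260)
cap('side','s2')"
```

```text
t 2.45 pos [458.2 125.1 188.8] rot [180.  -0.  90.] F [-0.3  0.8  0.8] w 39.7
shift [-112.8  193.1  -71.2] turn 0.0
```

Call:
{"fn": "play_rows", "kwargs": {"moves": [255,0,0,-4,0,255,0,0,-12,0,255,0,0,-25,0,255,0,0,-40,0,255,0,0,-55,0,255,0,0,-60,0,255,0,0,-60,0]}}

```text
time: 3.08
tool_pos: [458.8, 125.3, 250.4]
tcp_rot: [3.138, -0.0, 1.571]
contact_force: [0.8, -0.5, 0.2]
grip_width: 39.5
```

```bash
python3 -c "
from h import *
togo(652.3,12.4,248)
c=cap('side','s3')
cv2.imwrite('pics/c6.png',cv2.resize(c['color'][60:220,200:340,::-1],None,fx=4,fy=4,interpolation=cv2.INTER_CUBIC))"
```

```text
t 3.08 pos [458.8 125.3 250.4] rot [179.8  -0.   90. ] F [ 0.8 -0.5  0.2] w 39.5
shift [-113.   193.4    3. ] turn 0.0
```

View pics/c6.png

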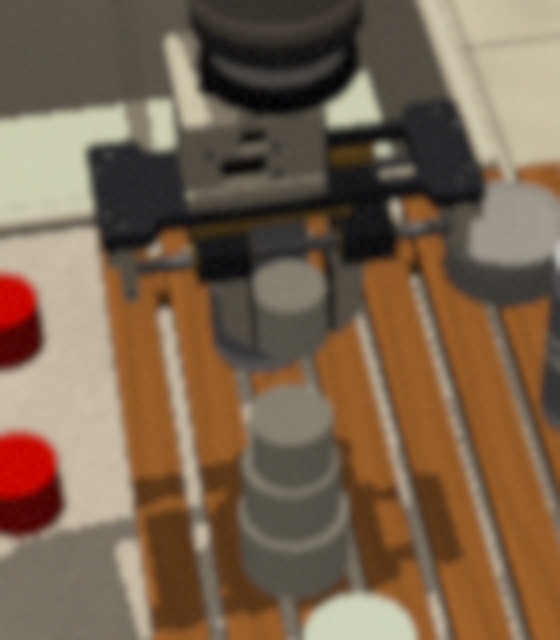

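Cap_40 alone is in the jaws at crop (290,310), and the other three still stand at (292,490). Carrying it to can_40.

Call:
{"fn": "play_rows", "kwargs": {"moves": [255,-8,14,0,0,255,-26,44,0,0,255,-46,78,0,0,255,-66,112,0,0,255,-86,146,0,0,255,-102,175,0,0,255,-110,188,0,0,255,-113,193,0,0]}}

```text
time: 3.8
tool_pos: [652.4, 10.4, 246.2]
tcp_rot: [-3.139, -0.0, 1.569]
contact_force: [-0.4, 0.2, -1.0]
grip_width: 39.5
```

Call:
{"fn": "play_rows", "kwargs": {"moves": [255,0,0,0,0,255,0,0,0,0,255,0,0,0,0]}}

```text
time: 4.05
tool_pos: [650.1, 13.3, 248.7]
tcp_rot: [-3.141, -0.0, 1.572]
contact_force: [-0.4, -0.7, -0.3]
grip_width: 39.7
```

```bash
python3 -c "
from h import *
togo(651.5,12.3,180)
c=cap('side','s4')
cv2.imwrite('pics/c7.png',cv2.resize(c['color'][80:240,310:450,::-1],None,fx=4,fy=4,interpolation=cv2.INTER_CUBIC))
c=cap('top','t4')
cv2.imwrite('pics/c7t.png',c['color'][:,:,::-1])
"
```

```text
t 4.05 pos [650.1  13.3 248.7] rot [-179.9   -0.    90.1] F [-0.4 -0.7 -0.3] w 39.7
shift [-1.   1.4 68.7] turn 0.1
```

View pics/c7.png

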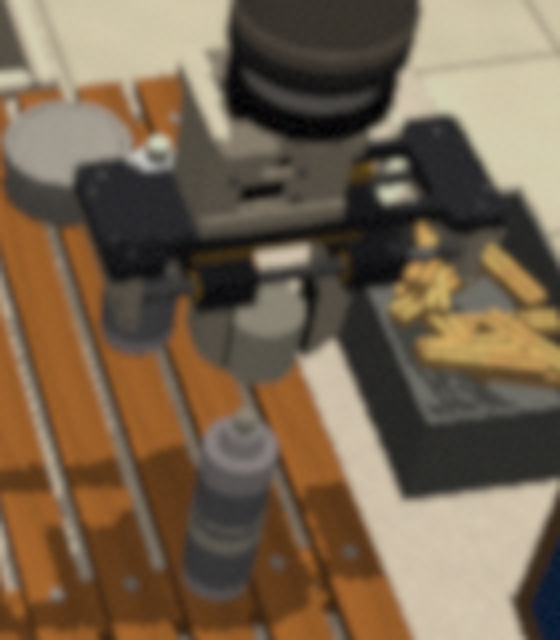

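```bash
python3 - <<'E'
from h import *
S=load('s4'); im=cv2.imread('pics/c7.png'); a=np.linspace(0,6.28,60)
for x,y,z in ((651.3,12.4,256),(651.3,12.4,220),(651.3,12.4,152)):
    P=np.stack([x+20*np.cos(a),y+20*np.sin(a),z+0*a],1); u=((proj(S,P)-[310,80])*4).astype(int); cv2.polylines(im,[u],True,(0,0,255),1)
cv2.imwrite('pics/c8.png',im)
print([np.round(bot.get_obs()['tool_pos'],1) for _ in range(3)])
E
```

```text
[array([650.4,  13.2, 249.2]), array([650.4,  13.2, 249.2]), array([650.4,  13.2, 249.2])]
```

View pics/c8.png

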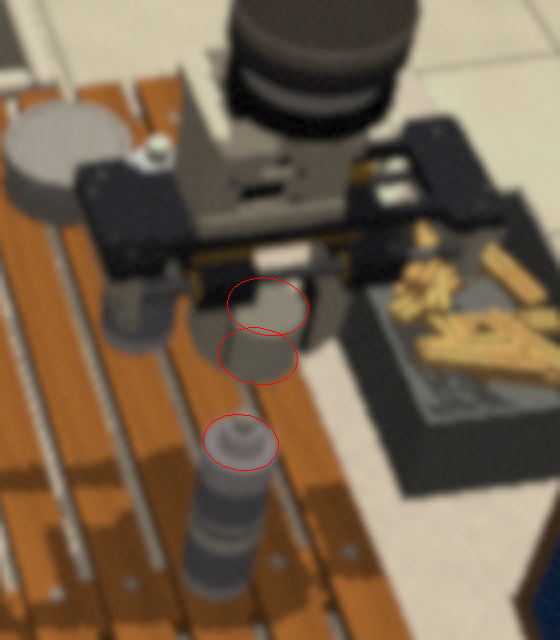

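Call:
{"fn": "play_rows", "kwargs": {"moves": [255,-1,1,8,0,255,-1,1,22,0,255,-1,1,36,0,255,-1,1,50,0,255,-1,1,60,0,255,-1,1,65,0,255,-1,1,67,0,255,-1,1,67,0]}}

```text
time: 4.82
tool_pos: [652.2, 11.4, 181.8]
tcp_rot: [3.141, -0.0, 1.571]
contact_force: [-0.0, 0.5, 0.4]
grip_width: 39.7
```

Call:
{"fn": "play_rows", "kwargs": {"moves": [255,0,0,0.5,0,255,0,0,1,0,255,0,0,1,0,255,0,0,1,0]}}

```text
time: 5.15
tool_pos: [652.3, 11.3, 181.1]
tcp_rot: [3.141, 0.0, 1.571]
contact_force: [0.6, 0.5, 0.4]
grip_width: 39.7
```

```bash
python3 -c "
from h import *
togo(651.5,12.3,180)
c=cap('side','s5')
cv2.imwrite('pics/c9.png',cv2.resize(c['color'][80:240,310:450,::-1],None,fx=4,fy=4,interpolation=cv2.INTER_CUBIC))
"
```

```text
t 5.15 pos [652.3  11.3 181.1] rot [180.   0.  90.] F [0.6 0.5 0.4] w 39.7
shift [ 1.  -0.8  1.1] turn 0.0
```

View pics/c9.png

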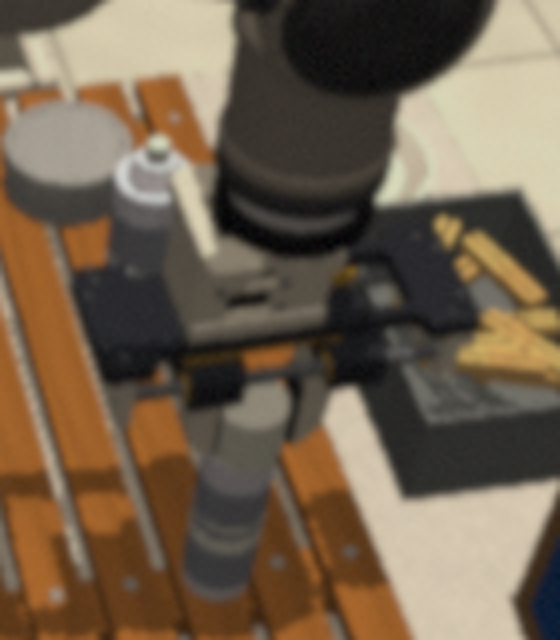

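Call:
{"fn": "play_rows", "kwargs": {"moves": [255,0,0,0.5,0,255,0,0,0.7,0,255,0,0,0.7,0]}}

```text
time: 5.45
tool_pos: [652.4, 11.2, 180.8]
tcp_rot: [3.14, 0.0, 1.571]
contact_force: [-0.2, 0.0, 5.4]
grip_width: 39.2
```

Call:
{"fn": "play_rows", "kwargs": {"moves": [255,0,0,0.5,0,255,0,0,0.7,0,255,0,0,0.7,0]}}

```text
time: 5.7
tool_pos: [652.6, 11.2, 180.8]
tcp_rot: [3.139, 0.0, 1.571]
contact_force: [-1.4, 0.6, 8.8]
grip_width: 39.7
```

Contact with the ledge at TCP z 180.8, as expected. Opening partly, then lifting straight up.

Call:
{"fn": "play_rows", "kwargs": {"moves": [90,0,0,0,0,90,0,0,0,0,90,0,0,0,0,90,0,0,0,0,90,0,0,0,0]}}

```text
time: 6.12
tool_pos: [652.0, 11.3, 178.8]
tcp_rot: [-3.141, -0.0, 1.571]
contact_force: [-0.4, -0.4, -0.1]
grip_width: 59.2
```

Call:
{"fn": "play_rows", "kwargs": {"moves": [90,0,0,-8,0,90,0,0,-24,0,90,0,0,-44,0,90,0,0,-60,0,90,0,0,-68,0,60,0,0,-70,0]}}

```text
time: 6.62
tool_pos: [652.9, 11.3, 251.6]
tcp_rot: [3.138, 0.0, 1.571]
contact_force: [1.0, -0.5, 0.0]
grip_width: 62.7
```

```bash
python3 -c "
from h import *
togo(458,125.3,250)
c=cap('side','s6')
cv2.imwrite('pics/c10.png',cv2.resize(c['color'][80:240,230:430,::-1],None,fx=4,fy=3.75,interpolation=cv2.INTER_CUBIC))
for nm,d,z,us in (('cap40',40,188,(371,182)),('stk48',48,160,(272.5,166))):
    try:
        b=edgecircle(c,us,z,d/2,.8,1.2); print(nm,np.round(b[0],1),b[1],round(b[2],2))
    except Exception as e: print(e)
"
```

```text
t 6.62 pos [652.9  11.3 251.6] rot [179.8   0.   90. ] F [ 1.  -0.5  0. ] w 62.7
shift [ 114.2 -194.8    0.9] turn 0.0
cap40 [646.2   6.1  20. ] 0 nan
stk48 [442.2 133.4  24. ] 0 nan
  return _methods._mean(a, axis=axis, dtype=dtype,
  ret = ret.dtype.type(ret / rcount)
```

View pics/c10.png

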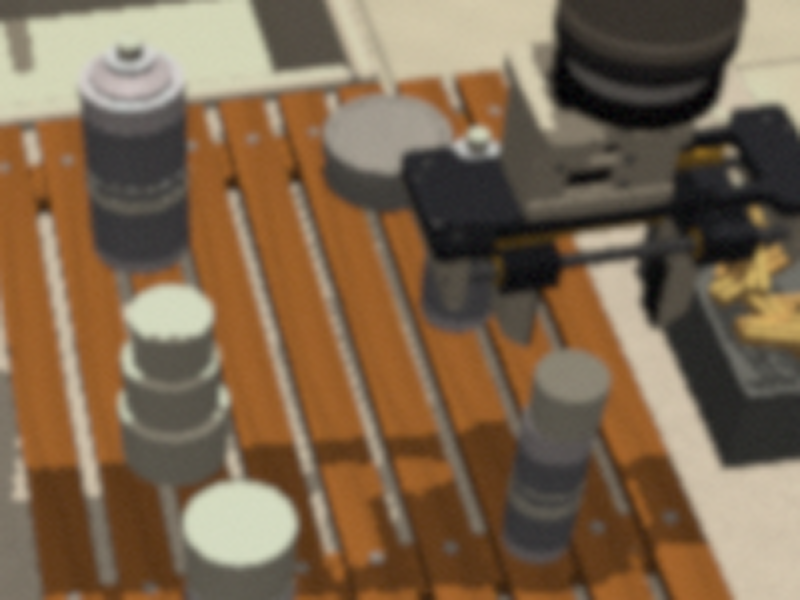

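Cap_40 sits straight on can_40 at crop (555,450). The remaining three-cap stack is at (172,385).

```bash
python3 -W ignore -c "
from h import *
c=load('s6')
for z in (158,160,162):
  b=edgecircle(c,(272.5,163.5),z,24,.7,1.3); print(np.round(b[0],1),b[1],round(b[2],2))
c=load('side0')
print(edgecircle(c,(263,101.5),184,33,.88,1.12))
"
```

```text
[456.3 129.   24.1] 105 1.0
[456.3 127.3  23.9] 105 0.86
[456.  125.4  23.9] 107 0.84
(array([465.94464626, 314.28129316,  33.        ]), np.int64(0), np.float64(nan))
```

Call:
{"fn": "play_rows", "kwargs": {"moves": [0,8,-14,0,0,0,28,-48,0,0,0,49,-83,0,0,0,70,-118,0,0,0,90,-152,0,0,0,106,-180,0,0,0,114,-194,0,0,0,114,-194,0,0]}}

```text
time: 7.33
tool_pos: [454.7, 126.7, 248.7]
tcp_rot: [-3.139, -0.0, 1.574]
contact_force: [0.6, 1.0, 0.2]
grip_width: 92.0
```

Call:
{"fn": "play_rows", "kwargs": {"moves": [0,0,0,0,0,0,0,0,0,0,0,0,0,0,0]}}

```text
time: 7.58
tool_pos: [459.0, 124.6, 248.9]
tcp_rot: [-3.141, 0.0, 1.57]
contact_force: [0.4, -0.2, 0.6]
grip_width: 91.8
```

```bash
python3 -W ignore -c "
from h import *
togo(458,125.3,151)
c=cap('side','s7')
cv2.imwrite('pics/c11.png',cv2.resize(c['color'][60:220,200:400,::-1],None,fx=4,fy=3.75,interpolation=cv2.INTER_CUBIC))
for z in (160,):
  b=edgecircle(c,(272.5,163.5),z,24,.7,1.3); print(np.round(b[0],1),b[1],round(b[2],2))
"
```

```text
t 7.58 pos [459.  124.6 248.9] rot [-180.    0.   90.] F [ 0.4 -0.2  0.6] w 91.8
shift [ 0.8 -1.  97.9] turn -0.0
[456.8 125.   24. ] 0 nan
```

View pics/c11.png

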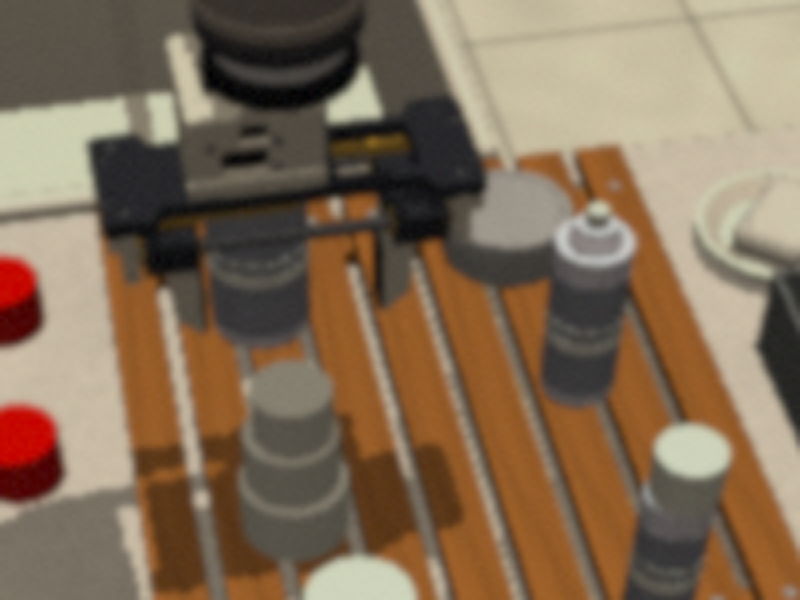

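Call:
{"fn": "play_rows", "kwargs": {"moves": [0,0.5,-1,15,0,0,0.5,-1,45,0,0,0.5,-1,75,0,0,0.5,-1,93,0,0,0.5,-1,98,0,0,0.5,-1,98,0,0,0.5,-1,98,0,255,0.5,-1,98,0]}}

```text
time: 8.3
tool_pos: [458.3, 125.6, 152.6]
tcp_rot: [3.139, -0.0, 1.571]
contact_force: [-0.3, -0.4, 0.8]
grip_width: 88.4
```

Call:
{"fn": "play_rows", "kwargs": {"moves": [255,0,0,0,0,255,0,0,0,0,255,0,0,0,0,255,0,0,0,0,255,0,0,0,0,255,0,0,0,0,255,0,0,0,0,255,0,0,0,0]}}

```text
time: 8.97
tool_pos: [457.1, 125.7, 151.4]
tcp_rot: [3.141, -0.0, 1.571]
contact_force: [-0.2, -0.1, 0.9]
grip_width: 46.9
```

```bash
python3 -W ignore -c "
from h import *
togo(657.8,214,250)
"
```

```text
t 8.97 pos [457.1 125.7 151.4] rot [180.  -0.  90.] F [-0.2 -0.1  0.9] w 46.9
shift [ 88.2 200.7 -98.5] turn 0.0
```

Call:
{"fn": "play_rows", "kwargs": {"moves": [255,0,0,-4,0,255,0,0,-14,0,255,0,0,-34,0,255,0,0,-60,0,255,0,0,-82,0,255,0,0,-96,0,255,0,0,-98,0,255,0,0,-98,0]}}

```text
time: 9.63
tool_pos: [457.4, 125.7, 249.9]
tcp_rot: [3.14, -0.0, 1.571]
contact_force: [0.0, 0.1, -0.3]
grip_width: 47.2
```

Call:
{"fn": "play_rows", "kwargs": {"moves": [255,5,12,0,0,255,18,42,0,0,255,34,77,0,0,255,50,112,0,0,255,66,150,0,0,255,79,180,0,0,255,86,196,0,0,255,88,200.5,0,0]}}

```text
time: 10.3
tool_pos: [658.9, 214.6, 245.5]
tcp_rot: [-3.138, 0.0, 1.572]
contact_force: [0.3, 0.4, -1.9]
grip_width: 47.2
```

Call:
{"fn": "play_rows", "kwargs": {"moves": [255,0,0,0,0,255,0,0,0,0,255,0,0,0,0,255,0,0,0,0,255,0,0,0,0]}}

```text
time: 10.72
tool_pos: [657.0, 213.4, 250.2]
tcp_rot: [3.141, -0.0, 1.571]
contact_force: [-0.2, 0.5, -0.0]
grip_width: 47.0
```

```bash
cat >> h.py <<'E'
def check(fn,x,y,d,h,ledge,x0,y0,off,w=160,hh=150,k=4):
    togo(x,y,ledge+off); c=cap('side',fn); z=bot.get_obs()['tool_pos'][2]; rim=z-off
    im=cv2.resize(c['color'][y0:y0+hh,x0:x0+w,::-1],None,fx=k,fy=k,interpolation=cv2.INTER_CUBIC); a=np.linspace(0,6.28,60)
    for zz in (rim+h,rim,ledge):
        P=np.stack([x+d/2*np.cos(a),y+d/2*np.sin(a),zz+0*a],1); u=((proj(c,P)-[x0,y0])*k+k/2).astype(int); cv2.polylines(im,[u],True,(0,0,255),1)
    cv2.imwrite('pics/'+fn+'c.png',im)
E
python3 -W ignore -c "
from h import *
check('s8',657.8,214,48,38,166,290,50,29.4)
"
```

```text
t 10.72 pos [657.  213.4 250.2] rot [180.  -0.  90.] F [-0.2  0.5 -0. ] w 47.0
shift [ 0.6  0.8 54.8] turn 0.0
```

View pics/s8c.png

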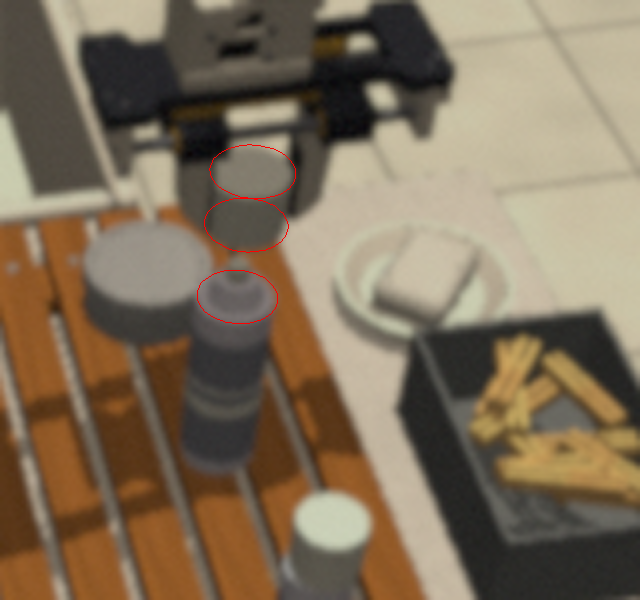

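Call:
{"fn": "play_rows", "kwargs": {"moves": [255,0.5,-0.5,8,0,255,0.5,-0.5,22,0,255,0.5,-0.5,36,0,255,0.5,-0.5,46,0,255,0.5,-0.5,52,0,255,0.5,-0.5,53,0,255,0.5,-0.5,53,0,255,0.5,-0.5,53,0]}}

```text
time: 11.43
tool_pos: [657.3, 214.3, 196.7]
tcp_rot: [3.141, -0.0, 1.571]
contact_force: [0.1, -0.0, 0.4]
grip_width: 47.1
```

Call:
{"fn": "play_rows", "kwargs": {"moves": [255,0,0,0.5,0,255,0,0,1,0,255,0,0,1.5,0,255,0,0,1.5,0]}}

```text
time: 11.77
tool_pos: [657.2, 214.3, 195.2]
tcp_rot: [3.141, -0.0, 1.571]
contact_force: [-0.4, -0.1, 1.4]
grip_width: 47.7
```

Call:
{"fn": "play_rows", "kwargs": {"moves": [255,0,0,0.5,0,255,0,0,0.8,0,255,0,0,0.8,0]}}

```text
time: 12.02
tool_pos: [657.2, 214.4, 195.2]
tcp_rot: [3.14, -0.0, 1.571]
contact_force: [-2.0, 0.4, 6.1]
grip_width: 47.2
```

Contact at z 195.2 against the expected 195.4. Releasing.

Call:
{"fn": "play_rows", "kwargs": {"moves": [65,0,0,0,0,65,0,0,0,0,65,0,0,0,0,65,0,0,0,0,65,0,0,0,0]}}

```text
time: 12.43
tool_pos: [657.0, 214.2, 193.7]
tcp_rot: [-3.141, 0.0, 1.571]
contact_force: [0.4, 0.3, 0.6]
grip_width: 67.9
```

Call:
{"fn": "play_rows", "kwargs": {"moves": [65,0,0,-8,0,65,0,0,-24,0,65,0,0,-42,0,65,0,0,-52,0,40,0,0,-55,0,0,0,0,-55,0]}}

```text
time: 12.93
tool_pos: [657.4, 214.4, 250.2]
tcp_rot: [3.139, -0.001, 1.571]
contact_force: [0.2, -0.1, -0.2]
grip_width: 77.4
```

Call:
{"fn": "play_rows", "kwargs": {"moves": [0,-5,-12,0,0,0,-18,-42,0,0,0,-34,-77,0,0,0,-50,-112,0,0,0,-66,-150,0,0,0,-79,-180,0,0,0,-86,-196,0,0,0,-88.5,-200,0,0]}}

```text
time: 13.6
tool_pos: [454.0, 124.8, 248.5]
tcp_rot: [-3.139, 0.0, 1.571]
contact_force: [1.3, 0.3, -0.4]
grip_width: 91.9
```

Call:
{"fn": "play_rows", "kwargs": {"moves": [0,0,0,0,0,0,0,0,0,0,0,0,0,0,0,0,0,0,0,0]}}

```text
time: 13.93
tool_pos: [458.0, 126.0, 248.5]
tcp_rot: [-3.141, -0.0, 1.572]
contact_force: [-0.1, -0.2, -0.0]
grip_width: 91.8
```

```bash
python3 -W ignore -c "
from h import *
check('s9',457.5,125.5,57,42,80,220,60,29.4,200,150)
"
```

```text
t 13.93 pos [458.  126.  248.5] rot [-180.   -0.   90.] F [-0.1 -0.2 -0. ] w 91.8
shift [ -0.5  -0.5 139.1] turn 0.0
```

View pics/s9c.png

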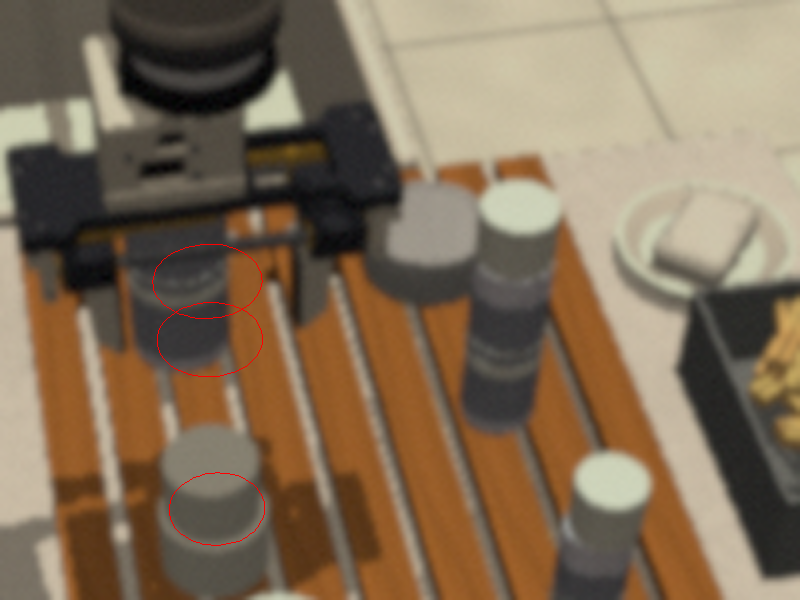

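```bash
python3 -W ignore -c "
from h import *
c=load('s9'); print(ray(c,[(272.6,174.8),(260.3,176),(285.2,174)],122))
u=proj(c,[457.5,125.5,122]);print(u)
"
```

```text
[[456.0000184  125.52552657]
 [427.49695107 127.29764303]
 [485.04422825 122.38129075]]
[[273.241287   174.71569707]]
```

Call:
{"fn": "play_rows", "kwargs": {"moves": [0,-0.5,-0.5,15,0,0,-0.5,-0.5,45,0,0,-0.5,-0.5,80,0,0,-0.5,-0.5,113,0,0,-0.5,-0.5,132,0,0,-0.5,-0.5,139,0,0,-0.5,-0.5,139,0,0,-0.5,-0.5,139,0]}}

```text
time: 14.65
tool_pos: [457.4, 125.4, 110.5]
tcp_rot: [3.141, -0.0, 1.572]
contact_force: [0.1, 0.3, 0.8]
grip_width: 91.8
```

Call:
{"fn": "play_rows", "kwargs": {"moves": [255,0,0,0,0,255,0,0,0,0,255,0,0,0,0,255,0,0,0,0,255,0,0,0,0,255,0,0,0,0,255,0,0,0,0,255,0,0,0,0]}}

```text
time: 15.32
tool_pos: [456.7, 125.2, 110.3]
tcp_rot: [3.141, -0.0, 1.571]
contact_force: [-0.8, 0.5, 3.9]
grip_width: 55.6
```

```bash
python3 -W ignore -c "
from h import *
togo(450.5,-283.8,282)
"
```

```text
t 15.32 pos [456.7 125.2 110.3] rot [180.  -0.  90.] F [-0.8  0.5  3.9] w 55.6
shift [-409.    -6.4 -171.7] turn 0.0
```

Call:
{"fn": "play_rows", "kwargs": {"moves": [255,0,0,-4,0,255,0,0,-14,0,255,0,0,-34,0,255,0,0,-66,0,255,0,0,-100,0,255,0,0,-134,0,255,0,0,-160,0,255,0,0,-172,0]}}

```text
time: 15.98
tool_pos: [457.6, 125.3, 286.0]
tcp_rot: [3.136, -0.001, 1.571]
contact_force: [-0.1, -0.6, 0.6]
grip_width: 55.6
```

Call:
{"fn": "play_rows", "kwargs": {"moves": [255,0,0,-3,0,255,0,0,-3,0,255,0,0,-3,0]}}

```text
time: 16.23
tool_pos: [456.1, 125.1, 284.0]
tcp_rot: [-3.14, 0.0, 1.571]
contact_force: [-0.3, 1.7, -0.1]
grip_width: 55.6
```

```bash
python3 -W ignore -c "
from h import *
togo(450.5,-283.8,285)
c=cap('side','s10')
cv2.imwrite('pics/s10c.png',c['color'][:,:,::-1])
"
```

```text
t 16.23 pos [456.1 125.1 284. ] rot [-179.9    0.    90. ] F [-0.3  1.7 -0.1] w 55.6
shift [-408.9   -5.8   -1. ] turn 0.0
```

View pics/s10c.png

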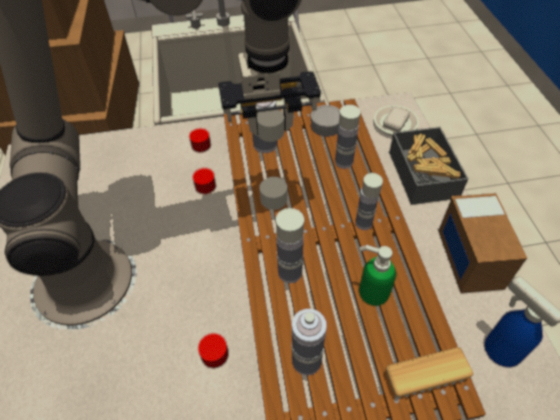

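Cap_57 is lifted at (270,125) and cap_66 stays alone at (273,193). Carrying it over to can_57 at (309,325).

Call:
{"fn": "play_rows", "kwargs": {"moves": [255,-10,0,-2,0,255,-35,0,-2,0,255,-70,-1,-2,0,255,-105,-2,-2,0,255,-140,-2,-2,0,255,-175,-3,-2,0,255,-210,-3,-2,0,255,-240,-4,-2,0]}}

```text
time: 16.95
tool_pos: [451.9, -117.5, 286.2]
tcp_rot: [-3.14, -0.0, 1.571]
contact_force: [1.0, -0.7, -0.4]
grip_width: 55.6
```

Call:
{"fn": "play_rows", "kwargs": {"moves": [255,-30,0,0,0,255,-60,-1,0,0,255,-95,-1,0,0,255,-130,-2,0,0,255,-155,-2,0,0,255,-167,-2,0,0,255,-169,-2,0,0,255,-169,-2,0,0]}}

```text
time: 17.62
tool_pos: [450.3, -283.9, 286.2]
tcp_rot: [-3.14, -0.002, 1.57]
contact_force: [0.0, 1.1, -0.2]
grip_width: 55.7
```

Call:
{"fn": "play_rows", "kwargs": {"moves": [255,0,0,0,0,255,0,0,0,0,255,0,0,0,0,255,0,0,0,0]}}

```text
time: 17.95
tool_pos: [451.0, -282.9, 287.3]
tcp_rot: [3.141, 0.0, 1.573]
contact_force: [0.1, 0.3, 0.6]
grip_width: 55.4
```

```bash
python3 -W ignore -c "
from h import *
check('s11',450.5,-283.8,57,42,196,230,215,30,160,150)
"
```

```text
t 17.95 pos [ 451.  -282.9  287.3] rot [180.    0.   90.1] F [0.1 0.3 0.6] w 55.4
shift [-0.9 -0.6 61.3] turn 0.1
```

View pics/s11c.png

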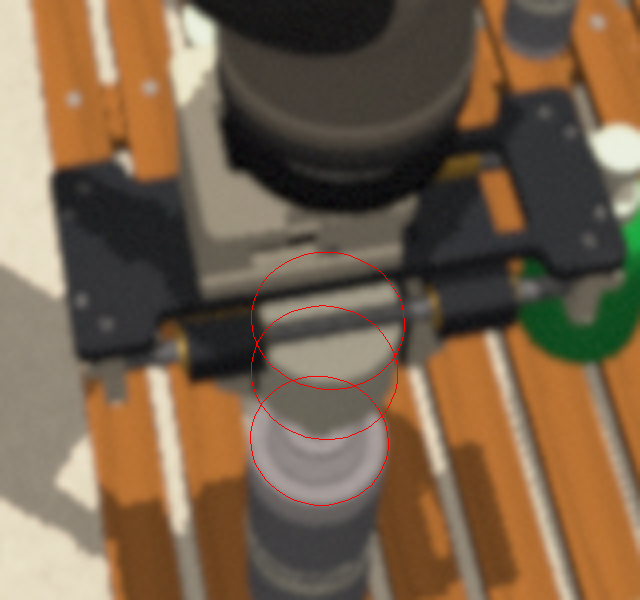

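Call:
{"fn": "play_rows", "kwargs": {"moves": [255,-0.5,-1.5,8,0,255,-0.5,-1.5,22,0,255,-0.5,-1.5,36,0,255,-0.5,-1.5,48,0,255,-0.5,-1.5,56,0,255,-0.5,-1.5,58,0,255,-0.5,-1.5,58,0,255,-0.5,-1.5,58,0]}}

```text
time: 18.67
tool_pos: [449.5, -284.5, 229.4]
tcp_rot: [3.141, 0.0, 1.571]
contact_force: [0.0, -0.2, 0.2]
grip_width: 55.3
```

```bash
python3 -W ignore -c "
from h import *
check('s12',450.5,-283.8,57,42,196,230,215,30,160,150)
"
```

```text
t 18.67 pos [ 449.5 -284.5  229.4] rot [180.   0.  90.] F [ 0.  -0.2  0.2] w 55.3
shift [0.7 1.  3.4] turn 0.0
```

View pics/s12c.png

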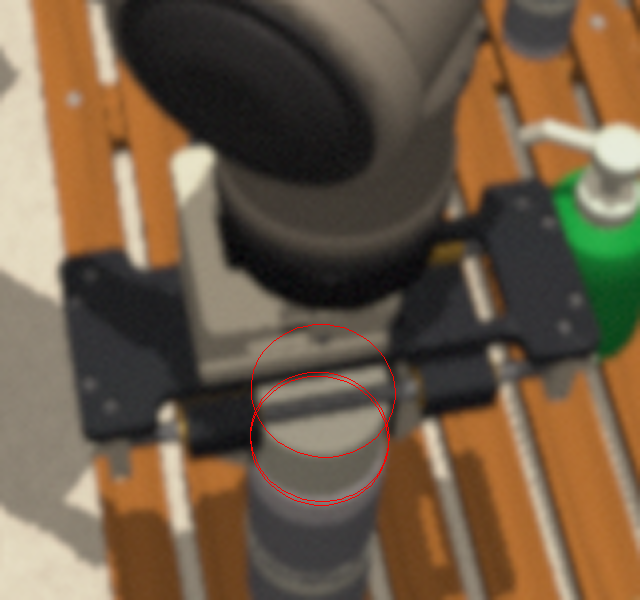

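Call:
{"fn": "play_rows", "kwargs": {"moves": [255,0,0,1,0,255,0,0,2,0,255,0,0,2,0,255,0,0,2,0]}}

```text
time: 19.05
tool_pos: [449.4, -284.4, 227.2]
tcp_rot: [3.141, 0.0, 1.571]
contact_force: [-0.2, 1.0, -0.3]
grip_width: 55.2
```

Call:
{"fn": "play_rows", "kwargs": {"moves": [255,0,0,0.7,0,255,0,0,1,0,255,0,0,1,0,255,0,0,1,0]}}

```text
time: 19.38
tool_pos: [449.4, -284.4, 226.3]
tcp_rot: [3.141, 0.0, 1.571]
contact_force: [-0.8, 1.7, 3.7]
grip_width: 55.6
```

Call:
{"fn": "play_rows", "kwargs": {"moves": [40,0,0,0.3,0,40,0,0,0.3,0,40,0,0,0.3,0,40,0,0,0.3,0,40,0,0,0.3,0]}}

```text
time: 19.8
tool_pos: [449.3, -284.3, 225.5]
tcp_rot: [-3.141, -0.0, 1.571]
contact_force: [0.1, -0.0, -0.1]
grip_width: 76.9
```

Call:
{"fn": "play_rows", "kwargs": {"moves": [40,0,0,-8,0,40,0,0,-24,0,40,0,0,-42,0,40,0,0,-54,0,20,0,0,-60,0,0,0,0,-60,0]}}

```text
time: 20.3
tool_pos: [449.8, -284.7, 287.4]
tcp_rot: [3.139, 0.002, 1.571]
contact_force: [-0.3, -0.9, -0.2]
grip_width: 86.4
```

Call:
{"fn": "play_rows", "kwargs": {"moves": [0,12,0,0,0,0,40,0,0,0,0,78,1,0,0,0,116,2,0,0,0,154,3,0,0,0,192,4,0,0,0,228,5,0,0,0,260,6,0,0]}}

```text
time: 20.97
tool_pos: [453.8, -21.4, 284.8]
tcp_rot: [-3.14, -0.001, 1.572]
contact_force: [0.4, 0.0, 0.9]
grip_width: 91.8
```

Call:
{"fn": "play_rows", "kwargs": {"moves": [0,35,0,0,0,0,70,1,0,0,0,105,1,0,0,0,133,1,0,0,0,147,1,0,0,0,149,1,0,0,0,149,1,0,0,0,149,1,0,0]}}

```text
time: 21.63
tool_pos: [455.6, 124.3, 285.2]
tcp_rot: [-3.14, 0.0, 1.572]
contact_force: [0.5, -0.5, 0.1]
grip_width: 91.8
```

```bash
python3 -W ignore -c "
from h import *
togo(457.5,125.3,64)
c=cap('side','s13')
cv2.imwrite('pics/s13c.png',c['color'][:,:,::-1])
cv2.imwrite('pics/s13d.png',cv2.resize(c['color'][160:220,230:330,::-1],None,fx=6,fy=6,interpolation=cv2.INTER_CUBIC))
cv2.imwrite('pics/s13e.png',cv2.resize(c['color'][260:380,250:370,::-1],None,fx=4,fy=4,interpolation=cv2.INTER_CUBIC))
"
```

```text
t 21.63 pos [455.6 124.3 285.2] rot [-179.9    0.    90. ] F [ 0.5 -0.5  0.1] w 91.8
shift [  1.1   2.2 221.2] turn 0.0
```

View pics/s13e.png

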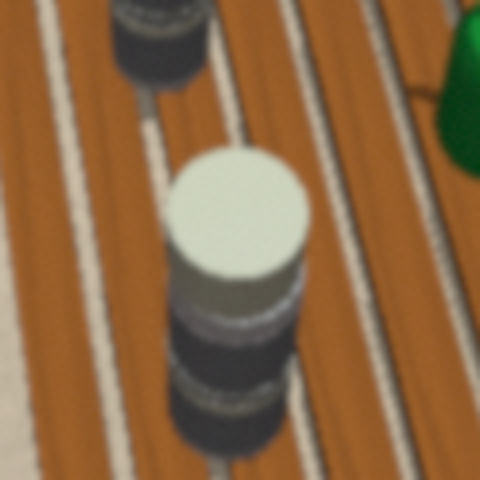

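View pics/s13d.png

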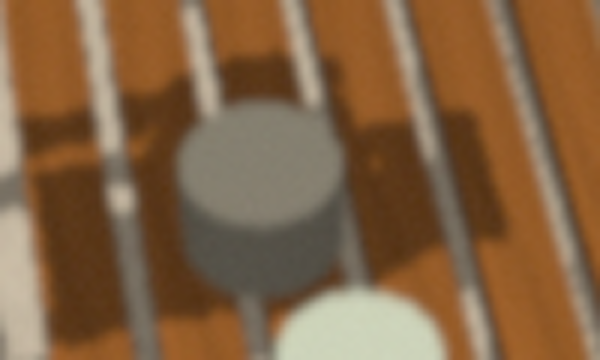

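Cap_57 is level on can_57, about 1–2 mm off centre at crop (238,230). Cap_66 is alone at side (273,187). I'll measure both.

```bash
python3 -W ignore -c "
from h import *
c=load('s13')
print(ray(c,(273.4,187.4),80), ray(c,[(259.3,187.5),(287.4,187.5)],80))
b=edgecircle(c,(309.3,313),238,28.5,.75,1.25); print(b)
b=edgecircle(c,(348,112.5),204,24,.75,1.25); print(b)
b=edgecircle(c,(372.5,181),188,20,.75,1.25); print(b)
"
```

```text
[[456.30971073 123.29214368]] [[423.33190854 129.41168919]
 [488.90690525 116.60647893]]
(array([ 448.48973328, -282.58457554,   28.55390599]), np.int64(116), np.float64(0.4587704447750838))
(array([656.15117211, 214.75496326,  24.08238771]), np.int64(21), np.float64(0.7204223160969256))
(array([651.30715084,  11.37147183,  19.81942706]), np.int64(57), np.float64(0.4087828400859834))
```

Call:
{"fn": "play_rows", "kwargs": {"moves": [0,0,1.5,15,0,0,0,1.5,50,0,0,0,1.5,90,0,0,0,1.5,130,0,0,0,1.5,165,0,0,0,1.5,185,0,0,0,1.5,190,0,0,0,1.5,190,0]}}

```text
time: 22.35
tool_pos: [457.0, 123.7, 94.7]
tcp_rot: [-3.138, 0.0, 1.57]
contact_force: [-0.6, -0.3, 0.2]
grip_width: 91.9
```

Call:
{"fn": "play_rows", "kwargs": {"moves": [0,0,0,10,0,0,0,0,22,0,0,0,0,29,0,0,0,0,30,0,0,0,0,30,0,0,0,0,30,0]}}

```text
time: 22.85
tool_pos: [458.3, 124.6, 66.7]
tcp_rot: [3.14, -0.0, 1.571]
contact_force: [0.3, 0.5, 1.0]
grip_width: 91.9
```

Call:
{"fn": "play_rows", "kwargs": {"moves": [255,0,0,0,0,255,0,0,0,0,255,0,0,0,0,255,0,0,0,0,255,0,0,0,0,255,0,0,0,0,255,0,0,0,0]}}

```text
time: 23.43
tool_pos: [457.7, 124.7, 65.9]
tcp_rot: [3.141, -0.0, 1.571]
contact_force: [-1.0, 0.3, 2.5]
grip_width: 64.6
```

```bash
python3 -W ignore -c "
from h import *
togo(466.3,319,280)
T=load('top0');S=load('side0')
im=cv2.resize(S['color'][80:150,230:300,::-1],None,fx=8,fy=8,interpolation=cv2.INTER_CUBIC); a=np.linspace(0,6.28,60)
for x,y,col in ((465.2,319,(0,0,255)),):
    P=np.stack([x+33*np.cos(a),y+33*np.sin(a),184+0*a],1); u=((proj(S,P)-[230,80])*8+4).astype(int); cv2.polylines(im,[u],True,col,1)
cv2.imwrite('pics/a66.png',im)
"
```

```text
t 23.43 pos [457.7 124.7  65.9] rot [180.  -0.  90.] F [-1.   0.3  2.5] w 64.6
shift [ 194.3    8.8 -214.1] turn 0.0
```

View pics/a66.png

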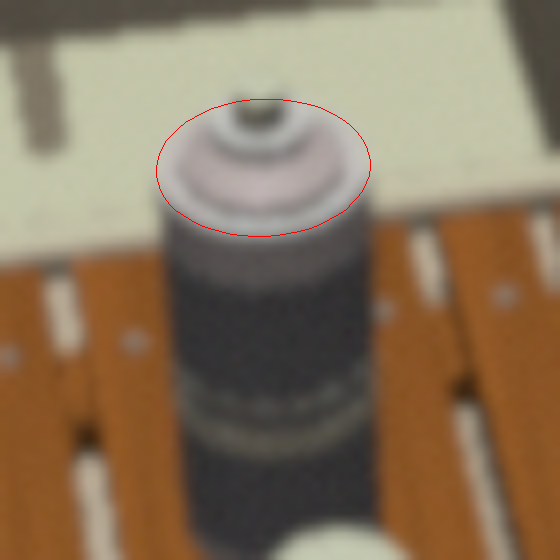

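Call:
{"fn": "play_rows", "kwargs": {"moves": [255,0,0,-4,0,255,0,0,-14,0,255,0,0,-34,0,255,0,0,-70,0,255,0,0,-108,0,255,0,0,-146,0,255,0,0,-180,0,255,0,0,-200,0]}}

```text
time: 24.1
tool_pos: [458.4, 124.8, 269.9]
tcp_rot: [3.136, -0.001, 1.571]
contact_force: [0.3, 0.6, -0.0]
grip_width: 64.5
```

Call:
{"fn": "play_rows", "kwargs": {"moves": [255,0,0,-6,0,255,10,0,-6,0,255,40,2,-6,0,255,76,4,-6,0,255,112,5,-6,0,255,148,7,-6,0,255,176,8,-6,0,255,190,8.5,-6,0]}}

```text
time: 24.77
tool_pos: [464.5, 318.1, 268.9]
tcp_rot: [-3.137, 0.001, 1.574]
contact_force: [0.0, -0.9, 0.0]
grip_width: 64.2
```

Call:
{"fn": "play_rows", "kwargs": {"moves": [255,3.8,0,0,0,255,3.8,0,0,0,255,3.8,0,0,0,255,3.8,0,0,0,255,3.8,0,0,0]}}

```text
time: 25.18
tool_pos: [466.2, 317.2, 271.8]
tcp_rot: [3.142, 0.0, 1.57]
contact_force: [0.8, -0.6, 0.1]
grip_width: 64.8
```

```bash
python3 -W ignore -c "
from h import *
check('s14',466.4,318.6,66,46,184,190,20,31.9,160,150)
"
```

```text
t 25.18 pos [466.2 317.2 271.8] rot [180.    0.   89.9] F [ 0.8 -0.6  0.1] w 64.8
shift [ 1.5  0.2 55.9] turn -0.1
```

View pics/s14c.png

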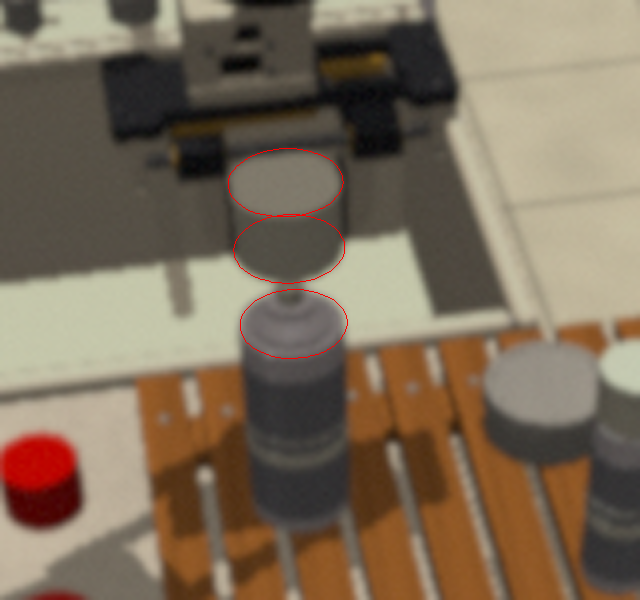

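Call:
{"fn": "play_rows", "kwargs": {"moves": [255,0.5,-0.3,8,0,255,0.5,-0.3,22,0,255,0.5,-0.3,36,0,255,0.5,-0.3,46,0,255,0.5,-0.3,52,0,255,0.5,-0.3,53,0,255,0.5,-0.3,53,0,255,0.5,-0.3,53,0]}}

```text
time: 25.9
tool_pos: [466.1, 319.1, 219.3]
tcp_rot: [3.141, -0.001, 1.571]
contact_force: [-0.2, 0.2, -0.3]
grip_width: 64.7
```

Call:
{"fn": "play_rows", "kwargs": {"moves": [255,0,0,1,0,255,0,0,1.5,0,255,0,0,1.5,0,255,0,0,1.5,0]}}

```text
time: 26.23
tool_pos: [465.8, 319.0, 217.5]
tcp_rot: [3.141, -0.0, 1.571]
contact_force: [-0.6, 0.7, -0.1]
grip_width: 64.1
```

Call:
{"fn": "play_rows", "kwargs": {"moves": [255,0,0,0.7,0,255,0,0,1,0,255,0,0,1,0]}}

```text
time: 26.48
tool_pos: [465.7, 319.0, 216.2]
tcp_rot: [-3.142, -0.0, 1.571]
contact_force: [0.2, 0.3, 0.1]
grip_width: 64.4
```

Call:
{"fn": "play_rows", "kwargs": {"moves": [255,0,0,0.7,0,255,0,0,1,0,255,0,0,1,0,255,0,0,1,0]}}

```text
time: 26.82
tool_pos: [465.8, 319.0, 215.8]
tcp_rot: [3.141, -0.0, 1.571]
contact_force: [-0.3, -1.3, 5.4]
grip_width: 64.4
```

```bash
python3 -W ignore -c "
from h import *
check('s15',466.4,318.6,66,46,184,190,20,31.9,160,150)
"
```

```text
t 26.82 pos [465.8 319.  215.8] rot [180.  -0.  90.] F [-0.3 -1.3  5.4] w 64.4
shift [-0.4  0.6 -0.1] turn 0.0
```

View pics/s15c.png

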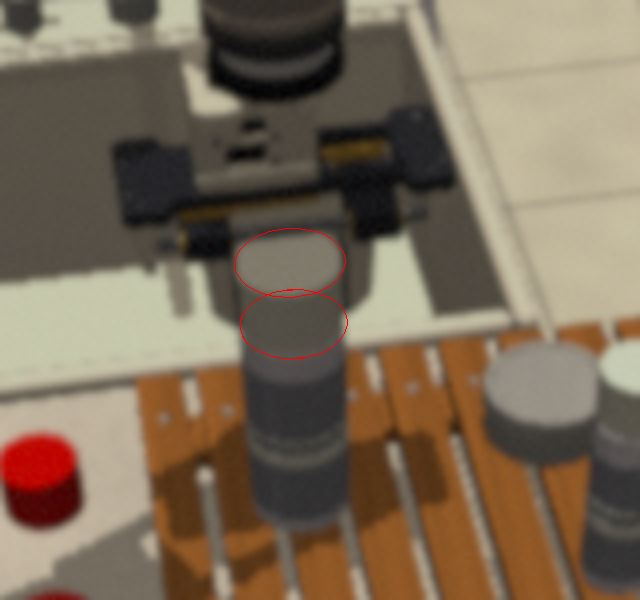

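Cap_66 rests on the ledge with Fz 5.4 N at the expected height. Releasing and retreating upward, then back toward the base, clear of everything.

Call:
{"fn": "play_rows", "kwargs": {"moves": [15,0,0,0,0,15,0,0,0,0,15,0,0,0,0,15,0,0,0,0,15,0,0,0,0]}}

```text
time: 27.28
tool_pos: [465.7, 318.9, 214.9]
tcp_rot: [-3.141, 0.0, 1.571]
contact_force: [-0.3, -0.6, 0.4]
grip_width: 85.7
```

Call:
{"fn": "play_rows", "kwargs": {"moves": [15,0,0,-8,0,15,0,0,-24,0,15,0,0,-42,0,15,0,0,-56,0,15,0,0,-64,0,15,0,0,-65,0]}}

```text
time: 27.78
tool_pos: [466.3, 319.3, 282.4]
tcp_rot: [3.138, -0.002, 1.571]
contact_force: [-0.3, 0.3, 0.1]
grip_width: 86.4
```

Call:
{"fn": "play_rows", "kwargs": {"moves": [0,10,-15,0,0,0,28,-45,0,0,0,48,-75,0,0,0,68,-105,0,0,0,85,-130,0,0,0,92,-140,0,0,0,92,-140,0,0,0,92,-140,0,0]}}

```text
time: 28.45
tool_pos: [325.6, 410.9, 279.8]
tcp_rot: [3.141, 0.001, 1.573]
contact_force: [-0.2, 0.8, -0.5]
grip_width: 91.8
```

```bash
python3 -W ignore - <<'E'
from h import *
togo(466,319,280)
S=cap('side','s16');T=cap('top','t16')
cv2.imwrite('pics/s16c.png',cv2.resize(S['color'][80:380,220:420,::-1],None,fx=2,fy=2,interpolation=cv2.INTER_CUBIC))
cv2.imwrite('pics/t16c.png',T['color'][:,:,::-1])
S0=load('side0');T0=load('top0')
for n,d,x,y,z,l in (('66',66,466.4,318.7,230,184),('57',57,450.5,-283.8,238,196),('48',48,657.8,214,204,166),('40',40,651.3,12.4,188,152),('capped',53,456,-86.4,228,228)):
    for nm,c in (('side',S),('top',T)):
        b=edgecircle(c,proj(c,[x,y,z])[0],z,d/2,.75,1.25); print(n,nm,np.round(b[0],1),b[1],round(b[2],2))
for a,b in ((S0,S),(T0,T)):
    pass
E
```

```text
t 28.45 pos [325.6 410.9 279.8] rot [180.    0.   90.1] F [-0.2  0.8 -0.5] w 91.8
shift [-9.220e+01  1.402e+02 -1.000e-01] turn 0.1
66 side [465.4 320.2  33.6] 84 0.99
66 top [467.5 319.7  32.7] 120 0.42
57 side [ 448.5 -282.5   28.6] 116 0.42
57 top [ 450.8 -283.3   28.1] 120 0.45
48 side [655.7 214.4  24. ] 11 0.53
48 top [658.6 214.4  23.4] 76 0.31
40 side [651.4  11.4  19.8] 40 0.33
40 top [653.8  10.8  19.8] 50 0.56
capped side [455.3 -86.2  26.4] 105 0.5
capped top [457.  -86.6  26.1] 117 0.5
```

View pics/s16c.png

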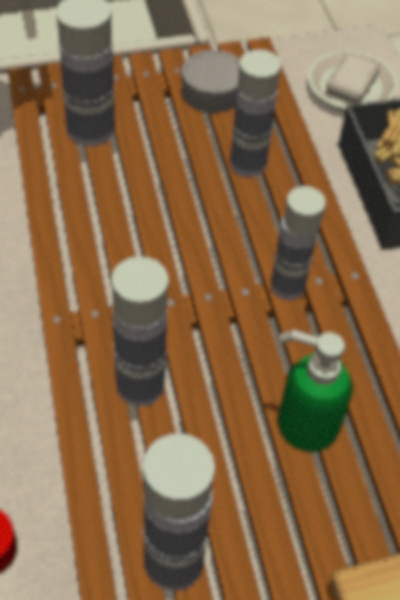

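View pics/t16c.png

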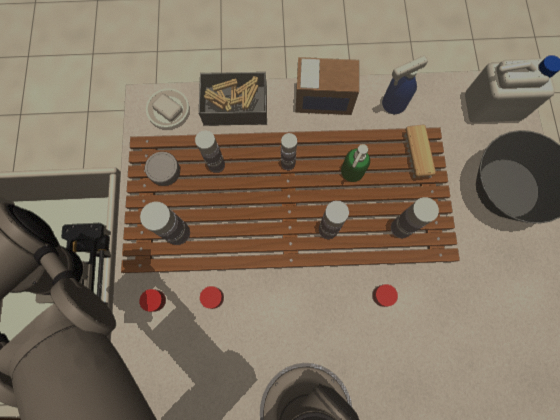

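```bash
python3 -W ignore - <<'E'
from h import *
S=load('s16'); ims=[]
for u,v in ((263,95),(348,128),(371,190),(309,325)):
    ims.append(cv2.resize(S['color'][v-32:v+38,u-28:u+28,::-1],(336,420),interpolation=cv2.INTER_CUBIC)[:,:])
a=np.hstack(ims); cv2.imwrite('pics/seams.png',cv2.resize(a,(800,250+0)))
S0=load('side0')
# shift of the lower bodies of the things by phase correlation (dark sleeve, base)
for n,(u,v) in {'66':(264,140),'48':(345,158),'40':(365,219),'57':(308,362),'capped':(290,262),'soap':(378,280)}.items():
    g=[cv2.cvtColor(c['color'],cv2.COLOR_RGB2GRAY)[v-12:v+12,u-16:u+16].astype(np.float32) for c in (S0,S)]
    print(n,np.round(cv2.phaseCorrelate(g[0],g[1],cv2.createHanningWindow((32,24),cv2.CV_32F)),2))
E
```

```text
Traceback (most recent call last):
ValueError: setting an array element with a sequence. The requested array has an inhomogeneous shape after 1 dimensions. The detected shape was (2,) + inhomogeneous part.
```

View pics/seams.png

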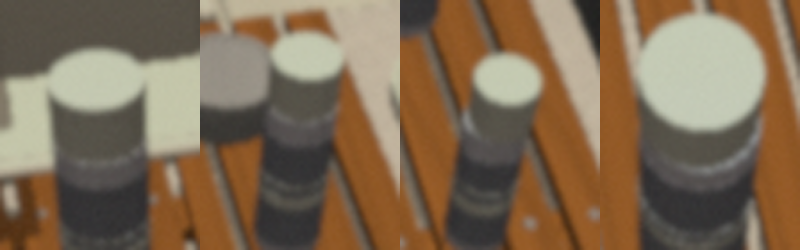

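All four caps sit level. Seam crops show even rims, with a thin ledge crescent of 1–2 mm at cap_40 on its left and cap_57 on its right. Next I'll check quickly that nothing else moved, then hand in.

```bash
python3 -W ignore - <<'E'
from h import *
S=load('s16');S0=load('side0')
for n,(u,v) in {'66':(264,140),'48':(345,158),'40':(365,219),'57':(308,362),'capped':(290,262),'soap':(378,280)}.items():
    g=[cv2.cvtColor(c['color'],cv2.COLOR_RGB2GRAY)[v-12:v+12,u-16:u+16].astype(np.float32) for c in (S0,S)]
    (dx,dy),r=cv2.phaseCorrelate(g[0],g[1],cv2.createHanningWindow((32,24),cv2.CV_32F)); print(n,round(dx,2),round(dy,2),round(r,2))
print(bot.close_job())
E
```

```text
66 0.41 0.14 0.71
48 -0.01 0.0 0.89
40 0.04 0.02 0.92
57 -0.1 -0.17 0.86
capped -0.08 0.02 0.91
soap -0.01 -0.0 0.99
the job is handed in; nothing more can be done
None
```

I took the stack apart from the top and put cap_40, cap_48, cap_57 and cap_66 each on the can of its own diameter. I handed the job in at about 28.5 s. Each cap was lowered until it touched the ledge, at the expected height and with under 10 N, then released. The arm ended clear of everything.

- **Fit:** both cameras put every cap within about 2 mm of its can's centre, inside the 5 mm clearance, and the rims look level. A thin crescent of ledge shows beside cap_40 and cap_57, so those two sit slightly off centre.
- **Nothing else moved:** the bases of can_48, can_40, can_57, the capped can and the soap shifted less than 0.25 px between the first and last pictures. Can_66 showed 0.4 px (under 1 mm), with a less certain match.
- **Checks that failed or disagreed:**
  - The two cameras differ from each other by about 2 mm in x, so I used their mean.
  - The side-view edge fit of can_66's ledge failed against the sink, so I placed it from the top view and a projected outline.
  - The final side-view fits for cap_48 and cap_40 had few edge points, 11 and 40 of 120.

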